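# Load the conditioning chamber and hold its vent rod open

### The job

Slide the loaded tray along the loading shelf into the slot of the conditioning chamber until its front plate is fully home against the chamber's face, with all four couplings still standing in it. Then flush the chamber: draw the sprung vent rod on its top straight up out of its guide tube until the dark ring mark on the rod is level with the tube's mouth, and finish while holding it there; do not let go at the end. Leave everything else on the bench and on the chamber where it is.

Things in the scene. Friction and masses are not known exactly. Their poses are not given: they have to be found in the camera images.
- tray_handle (a point): Middle of the tray's handle: a level cross bar of 10 mm round steel, 90 mm long, on two arms that stand 62 mm (to the bar's centre line) straight out from the tray's front plate, open between bar and plate. The bar is 45 mm above the tray's underside, so 75 mm above the bench. Axes: +x from the handle to the tray's nose (the way it slides in), y along the bar, z up.
- tray_mid (a point): Centre of the tray's floor, on its underside. Low steel tray 190 mm long, 150 mm wide, walls 22 mm high, nose corners bevelled; across its outer end an upright grey front plate 190 mm wide, 66 mm high, 5 mm thick, whose inner face is 95 mm from here. The handle is 162 mm from here in -x. It starts flat on the loading shelf, out of the slot; 0.5 to 0.7 kg loaded. Axes as tray_handle.
- slot (a point): Middle of the mouth of the chamber's slot, in the plane of the face, at floor level (30 mm above the bench). Slot 162 mm wide, 60 mm high, 205 mm deep; it has no door, the tray's front plate closes it. Axes: +x into the slot, z up. Fully home, the plate's inner face meets the chamber's face and the handle bar's middle is at x -67, y 0, z 45 mm in this frame.
- chamber: Fixed grey conditioning chamber, 240 mm deep, 260 mm wide, top 170 mm above the bench; origin on the bench under its centre, 120 mm behind the face; axes as slot. Its face is upright up to 112 mm, then slopes back at 45 degrees (control strip). The slot's floor runs on flush and level as a steel loading shelf 200 mm wide, reaching 260 mm out from the face.
- vent_knob (a point): Middle of the vent rod's knob: an upright black knurled cylinder 30 mm across and 30 mm high over the middle of the chamber's top. At rest its middle is 245 mm above the bench, its underside 6 mm above the guide tube's mouth. z is the rod's axis, straight up.
- tube_mouth (a point): Centre of the mouth (upper end) of the fixed guide tube in which the rod slides: steel, 20 mm across, standing on a vent head 60 mm across and 16 mm high on the chamber's top; the mouth is 224 mm above the bench.
- rod_mark (a point): Middle of the dark ring mark, 4 mm wide, round the bright 10 mm rod. At rest it is hidden in the tube, 45 mm below the mouth; it rises with the knob and is to be level with tube_mouth.
- vent_rod (a joint): How far the vent rod is drawn up out of its tube, in m: 0 at rest, 0.045 when the ring mark is level with the tube's mouth, 0.065 at the end stop. An inner spring pulls it back: about 6 N at the start of the pull, 13 N at the mark, 16 N at the stop; let go, it slides back down.
- coupling0_mid (a point): Middle (half-way up) of one of the four black rubber couplings with a steel core standing in the tray, 42 mm across and 28 mm high, 50 g; loose, kept apart by 10 mm high ribs.
- coupling1_mid (a point): Middle (half-way up) of one of the four black rubber couplings with a steel core standing in the tray, 42 mm across and 28 mm high, 50 g; loose, kept apart by 10 mm high ribs.
- coupling2_mid (a point): Middle (half-way up) of one of the four black rubber couplings with a steel core standing in the tray, 42 mm across and 28 mm high, 50 g; loose, kept apart by 10 mm high ribs.
- coupling3_mid (a point): Middle (half-way up) of one of the four black rubber couplings with a steel core standing in the tray, 42 mm across and 28 mm high, 50 g; loose, kept apart by 10 mm high ribs.
- drive_adapter: Bystander, leave it alone: dark steel stepped drive adapter standing on the bench beside the loading shelf, 48 mm across, 46 mm high; origin at its underside.
- spare_coupling: Bystander, leave it alone: spare rubber coupling like those in the tray (42 mm across, 28 mm high) on the bench on the other side of the shelf; not part of the job; origin at its underside.
- gauge_ring: Bystander, leave it alone: steel ring 46 mm across, 14 mm high, lying on top of the chamber; origin at its underside.
- wrench: Bystander, leave it alone: 160 mm open-ended wrench lying on the bench to the right, short of the shelf; origin near its middle, on the bench.
- grease_jar: Bystander, leave it alone: white jar 60 mm across, 65 mm high, on the bench to the right; origin at its underside.
- screwdriver: Bystander, leave it alone: screwdriver with black handle lying on the bench to the right; origin on the bench near its middle.
- parts_bin: Bystander, leave it alone: grey plastic bin 110 x 85 x 45 mm on the bench to the right; origin at its underside.
Not all that is in view belongs to the job. What is shaped like the part that bears coupling3_mid but yellow is not meant. Leave any orange look-alike of the part that bears coupling1_mid alone.

How it is judged:
By the outcome, as a careful person would: the job done as asked, in the order asked, and still so for the second after the job is handed in, while the arm keeps its last pose, push and grip.
It also fails if it takes over 50 s, if anything falls off the work surface, if the arm or the gripper's body presses on something with over 40 N, if the wrist force passes 120 N, or if a joint passes its speed limit or range.

### The arm

A 6-joint arm with a two-finger parallel gripper is mounted at the origin on the work surface. World frame = base frame: x ahead of the robot, y to its left, z up, the work surface at z = 0. Lengths are in m, angles in rad, forces in N, time in s.
With the tool pointing down it reaches from about 0.325 to 0.85 m from the base axis. Payload 15.5 kg.
Tool frame: the origin (TCP) lies at the very end of the fingers, on their centre line; the grasp point (between the pads) lies 19 mm behind it; x points along the fingers, z is the direction in which the jaws open and shut, and the axes are right-handed (so a half turn about x gives the same grasp; the last joint's range is limited). The gripper opens to 91 mm and grips with 3 to 60 N. Pads are 32 mm wide; open, the fingers measure 118 mm over their backs; the gripper's body (76 mm by 178 mm) begins 60 mm behind the grasp point.
Start: joints at [1.248, 0.494, 1.345, -0, 1.302, -0.096], TCP at [0.141, 0.609, 0.214] pointing down, gripper open.
Joint ranges: [-2.91, 2.91], [-0.82, 2.16], [0.22, 2.67], [-1.22, 4.37], [0.12, 2.79], [-3.08, 3.08]. Speed limits (rad/s): [1.89, 1.89, 2.57, 3.01, 3.01, 3.01].

### API

Orientations are given as a unit quaternion [w, x, y, z].
In Python, from workcell import bot gives the robot as it stands. Calls block until the motion is done:
- bot.move_ptp(position, orientation): joint-space move of the TCP to a pose.
- bot.move_l(position, velocity=0.15, orientation=None, until_force=None): straight line of the TCP; orientation=None keeps the orientation; velocity is the mean speed in m/s. With until_force (N) it stops when the force on the tool has changed by that much, and returns True; else False.
- bot.set_joints(angles): joint-space move.
- bot.command_gripper(opening, grip_force=None): finger opening in m; grip_force is the grip in N (None keeps the last); returns when the fingers have stopped.
- bot.dwell(seconds).
- bot.solve_ik(position, orientation): joint angles nearest the present ones, or None.
- bot.read_state(): the state.
- bot.camera(name): name is "scene" or "top" or "wrist"; returns a dict with "pixels" (384x512x3 uint8, blue, green, red), "fovy" (degrees; the focal length in pixels is half the picture's height over the tangent of half this angle, whatever the lens; pixels are square), "cx", "cy" (the principal point, pixels), "dist" ([k1, k2, p1, p2, k3] as OpenCV has them; the pictures are not rectified), "R" (3x3) and "t" (3): a world point X has camera coordinates R X + t. Camera axes: x right, y down, z forward; pixel columns grow to the right and rows downward; lengths in m; the calibration is good to about 2 mm. A picture is of the moment at which its call begins. There is no depth.
A pose or a line that the arm cannot do raises bot.IKError and nothing moves.
- bot.close_job(): hands the job in, once; it reports no verdict.
Trained networks look in the newest picture that a camera, given by its name, has taken for a name from the list of things; names that differ only in an ending like _2 or _b are one class to them, and where a whole thing is asked for, a point or a joint stands for the part that bears it (a point fixed in the world has none). Each returns a list of dicts, best first, with "score" (0 to 1); they miss things now and then, are a little off and sometimes report something else, mostly with a low value. They report only what shows in the picture. A call takes as long as a camera call. They do not tell look-alikes from the thing itself.
- bot.look_for(camera, target): "pixel" ([row, column] in pixels, amid what is visible of it).
- bot.cut_out(camera, target): "pixels" (384x512 bool, what is visible of it) and "pixel" ([row, column] in pixels, amid what is visible of it).
The state is a dict: "time": time; "q": joint angles; "qd": joint speeds; "effort": joint torques, N m; "eef_pos": TCP position; "tcp_rot": TCP orientation; "ft_force": force on the tool from outside, world axes, zero at the start; "ft_torque": the same for the moment, N m; "finger_gap": finger opening in m.
Only numpy, scipy, OpenCV 4.12 (cv2) and the standard library are available. Lean on these libraries where they do the work, as an engineer would, in place of code of your own. Each camera call takes 0.05 s, during which the arm holds its last target.

## Working session

There is one attempt and no reset: what is moved stays moved. The work goes in short steps, each a Python script; the robot and the scene stay as the last script left them, time stands still between calls to the robot, and variables do not carry over. Pictures are saved under pics/ and viewed, and the job is handed in when it is done.

```bash
ls; mkdir -p pics
python3 - <<'E'
from workcell import bot
import cv2
for n in ("scene","top","wrist"):
    c=bot.camera(n); cv2.imwrite(f"pics/a_{n}.png",c["pixels"]); print(n,c["fovy"],c["cx"],c["cy"],c["dist"],c["R"],c["t"])
    for t in ("tray_handle","tray_mid","slot","vent_knob","tube_mouth","coupling0_mid","drive_adapter","spare_coupling","gauge_ring"):
        print(t,[(d["pixel"],round(d["score"],2)) for d in bot.look_for(n,t)[:6]])
print(bot.read_state())
E
```

```text
pics
scene 51.633005164445485 257.3274338221966 192.22164271763094 [-0.14064629  0.          0.          0.          0.        ] [[ 0.81993548  0.57205912  0.02131118]
 [ 0.41165082 -0.5633338  -0.71637883]
 [-0.39780574  0.59615719 -0.69738598]] [-0.42072346 -0.18039352  1.7894976 ]
tray_handle [([193.1, 252.0], 0.71)]
tray_mid [([194.5, 249.6], 0.93)]
slot [([159.0, 291.4], 0.85), ([121.1, 294.5], 0.72)]
vent_knob [([273.1, 172.5], 0.71)]
tube_mouth [([158.2, 286.6], 0.87), ([120.8, 295.0], 0.55)]
coupling0_mid [([199.6, 260.3], 0.64)]
drive_adapter [([221.4, 280.0], 0.51)]
spare_coupling [([249.9, 182.7], 0.28)]
gauge_ring [([191.8, 244.7], 0.68), ([118.5, 286.4], 0.37)]
top 55.785710373305086 256.005967926502 195.3525854083349 [-0.00214442  0.          0.          0.          0.        ] [[ 0.02886064 -0.99943412  0.01727746]
 [-0.98779632 -0.03116264 -0.15260185]
 [ 0.15305391 -0.01266243 -0.98813671]] [-0.10832949  0.58254307  1.09070546]
tray_handle [([218.6, 230.6], 0.84), ([215.3, 153.0], 0.42)]
tray_mid [([224.3, 229.4], 0.97)]
slot [([216.4, 151.9], 0.82), ([224.4, 228.6],
[... 740 characters left out ...]
e_coupling []
gauge_ring []
{'time': 1.5, 'q': array([ 1.24744570e+00,  4.93638233e-01,  1.34550271e+00,  1.03868566e-05,
        1.30249853e+00, -9.54749074e-02]), 'qd': array([ 6.37970006e-04, -4.92018296e-04,  1.48492052e-05, -1.36493967e-03,
        4.61193873e-04,  2.45300615e-04]), 'effort': array([ 3.25841902e-04, -8.78675938e+01, -3.82253587e+01,  7.09139393e-02,
        4.36849880e-02,  1.38742308e-05]), 'eef_pos': array([0.14117068, 0.60884671, 0.21389026]), 'tcp_rot': array([ 0.55358859, -0.43991759,  0.55362022,  0.43990549]), 'ft_force': array([-0.40824114,  0.077372  , -0.10924961]), 'ft_torque': array([-0.05915266,  0.00558979, -0.08640516]), 'finger_gap': 0.09117435106759422}
```

View pics/a_scene.png

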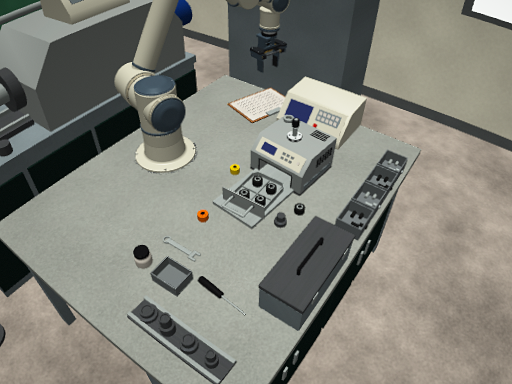

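View pics/a_top.png

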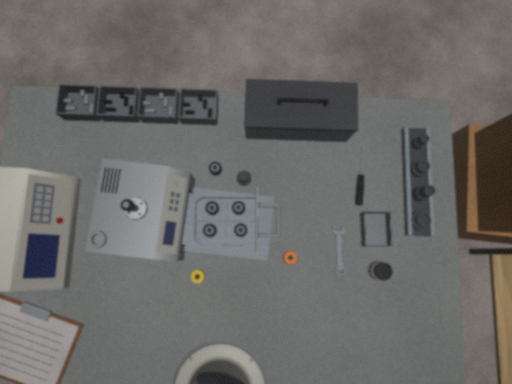

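Run:
```python
import cv2
a=cv2.imread("pics/a_top.png"); cv2.imwrite("pics/a_topc.png",cv2.resize(a[140:300,90:300],None,fx=3.7,fy=3.7,interpolation=cv2.INTER_CUBIC))
a=cv2.imread("pics/a_scene.png"); cv2.imwrite("pics/a_scenec.png",cv2.resize(a[90:300,140:360],None,fx=2.85,fy=2.85,interpolation=cv2.INTER_CUBIC))
```

```text
(no output)
```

View pics/a_topc.png

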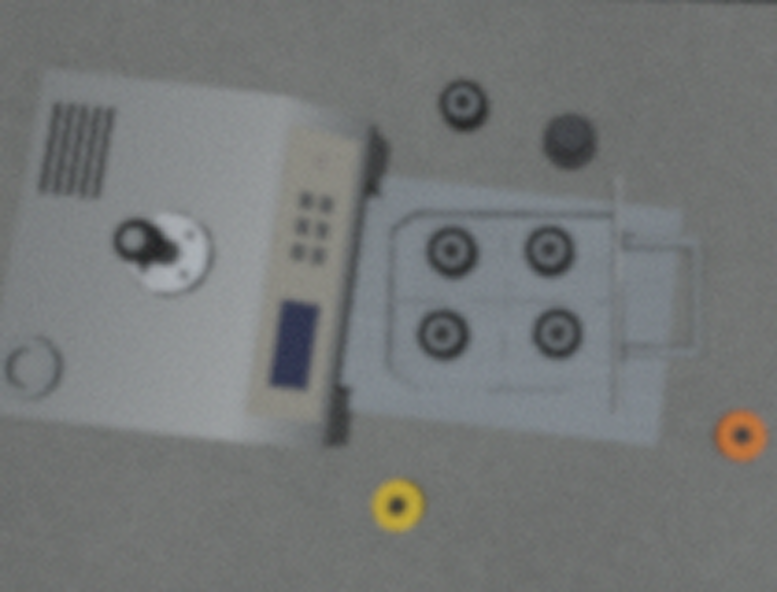

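View pics/a_scenec.png

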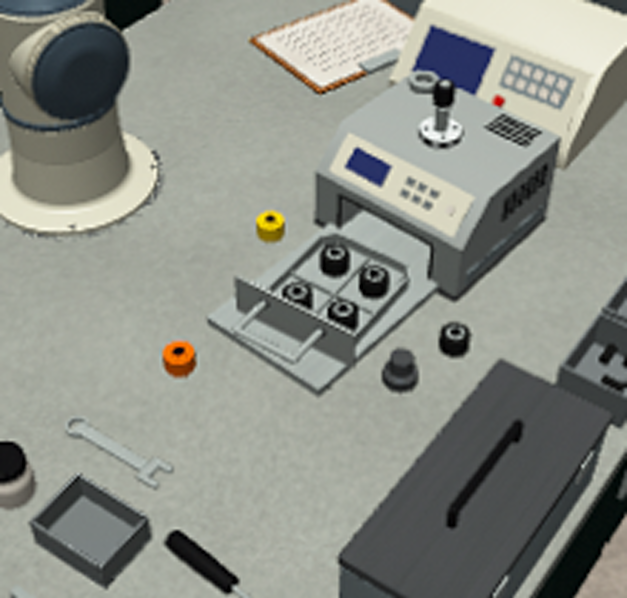

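```bash
cat > h.py <<'E'
import numpy as np, cv2
def KD(c):
    f=384/2/np.tan(np.radians(c["fovy"])/2)
    return np.array([[f,0,c["cx"]],[0,f,c["cy"]],[0,0,1]]),np.array(c["dist"],float)
def onplane(c,uv,z):
    K,D=KD(c); p=cv2.undistortPoints(np.array(uv,float).reshape(-1,1,2),K,D).reshape(-1,2)
    R=np.array(c["R"]);t=np.array(c["t"]); C=-R.T@t
    d=np.c_[p,np.ones(len(p))]@R
    s=(np.asarray(z)-C[2])/d[:,2]; return C+d*s[:,None]
def proj(c,X):
    K,D=KD(c); R=np.array(c["R"]); return cv2.projectPoints(np.array(X,float).reshape(-1,1,3),cv2.Rodrigues(R)[0],np.array(c["t"],float),K,D)[0].reshape(-1,2)
def place(p,L):
    L=np.array(L,float);c,s=np.cos(p[2]),np.sin(p[2])
    return np.c_[p[0]+c*L[:,0]-s*L[:,1],p[1]+s*L[:,0]+c*L[:,1],L[:,2]]
def uncrop(pts,o,s): return [((x+.5)/s-.5+o[0],(y+.5)/s-.5+o[1]) for x,y in pts]
def overlay(c,img,o,s,X,col=(0,0,255)):
    for u,v in proj(c,X): cv2.circle(img,(int((u-o[0]+.5)*s-.5),int((v-o[1]+.5)*s-.5)),3,col,1)
E
python3 - <<'E'
from h import *
from workcell import bot
import pickle
T=bot.camera("top");S=bot.camera("scene"); pickle.dump((T,S),open("cams.pkl","wb"))
z=lambda uv,zz:print(np.round(onplane(T,uncrop(uv,(90,140),3.7),zz),4))
z([(683,208),(658,445)],.03); z([(45,70),(0,412)],.17); z([(618,178),(613,412)],.096); z([(697,240),(693,352)],.075)
z([(170,252)],.186); z([(130,242)],.26); z([(451,251),(549,249),(443,333),(556,332)],.06); z([(463,103)],.028)
E
```

```text
[[ 0.5882 -0.1488  0.03  ]
 [ 0.3871 -0.1322  0.03  ]]
[[0.6572 0.3471 0.17  ]
 [0.4001 0.3558 0.17  ]]
[[ 0.6009 -0.0913  0.096 ]
 [ 0.4132 -0.0928  0.096 ]]
[[ 0.555  -0.1581  0.075 ]
 [ 0.4632 -0.1566  0.075 ]]
[[0.5195 0.2366 0.186 ]]
[[0.5174 0.2405 0.26  ]]
[[ 0.5414  0.0449  0.06  ]
 [ 0.5456 -0.0362  0.06  ]
 [ 0.4734  0.0483  0.06  ]
 [ 0.477  -0.0445  0.06  ]]
[[0.6747 0.0442 0.028 ]]
```

Run:
```python
from h import *
import pickle
T,S=pickle.load(open("cams.pkl","rb"))
ch=[0.509,0.1186,np.radians(85.3)]; tr=[0.509,0.005,np.radians(90)]
Lc=[(-.26,.1,.03),(-.26,-.1,.03),(.24,.13,.17),(.24,-.13,.17),(.058,.13,.17),(.058,-.13,.17),(0,.13,.112),(0,-.13,.112),(0,.081,.03),(0,-.081,.03),(0,-.081,.09),(0,.081,.09),(.12,0,.224),(.12,0,.26),(0,.13,0),(0,-.13,0)]
Lt=[(-.162,.045,.075),(-.162,-.045,.075),(-.1,.095,.096),(-.1,-.095,.096),(-.1,.095,.03),(-.1,-.095,.03),(-.1,.045,.075),(-.1,-.045,.075),(.095,0,.052),(.06,.075,.052),(.06,-.075,.052)]
for n,c,o,s,sz in(("t",T,(90,140),3.7,(210,160)),("s",S,(200,100),5.5,(140,105))):
    im=cv2.resize(c["pixels"][o[1]:o[1]+sz[1],o[0]:o[0]+sz[0]],None,fx=s,fy=s,interpolation=cv2.INTER_CUBIC)
    overlay(c,im,o,s,place(ch,Lc)); overlay(c,im,o,s,place(tr,Lt),(0,255,0)); cv2.imwrite(f"pics/b_{n}.png",im)
```

```text
(no output)
```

View pics/b_t.png

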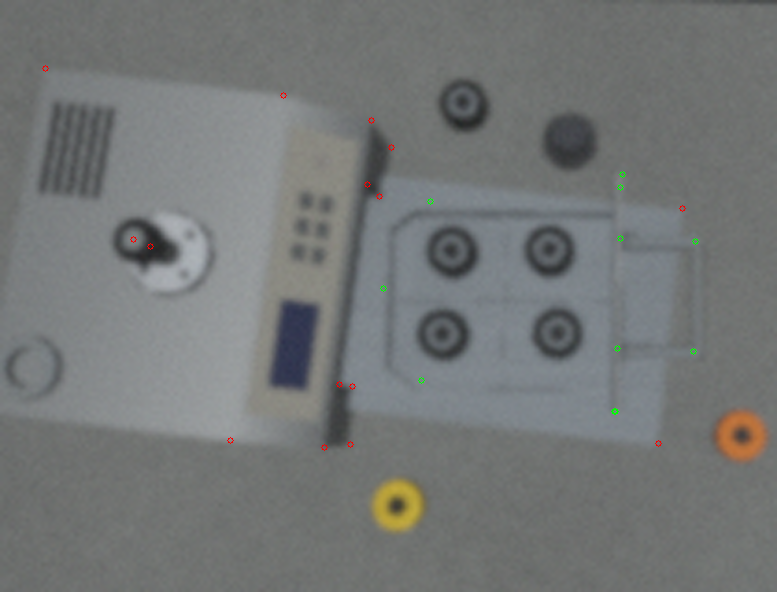

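View pics/b_s.png

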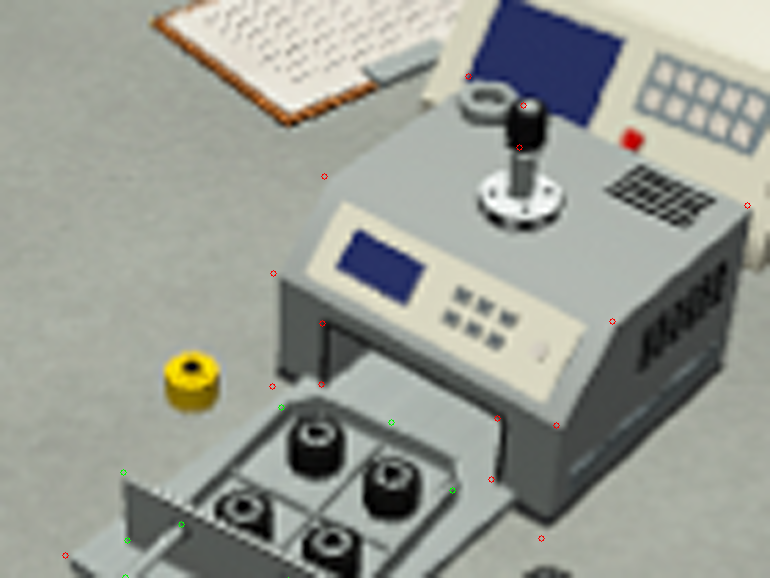

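```bash
cat >> h.py <<'E'
from scipy.spatial.transform import Rotation as Ro
def quat(yaw,tilt,flip=False):
    e=np.array([np.cos(yaw),np.sin(yaw),0]); u=np.array([0,0,1.])
    X=np.sin(tilt)*e-np.cos(tilt)*u; Z=np.cos(tilt)*e+np.sin(tilt)*u
    if flip: Z=-Z
    q=Ro.from_matrix(np.c_[X,np.cross(Z,X),Z]).as_quat(); return [q[3],*q[:3]],X
YC=np.radians(85.3); YT=np.radians(90.7); TL=np.radians(20)
E
python3 - <<'E'
from h import *
from workcell import bot
s=bot.read_state(); p0=np.array(s["eef_pos"])
H=np.array([.5085,-.157,.075]); 
for flip in (0,1):
    for yaw,P in((YT,H),(YC,np.array([.504,.052,.075]))):
        q,X=quat(yaw,TL,flip)
        for h in (0,.3): print(flip,np.round(bot.solve_ik(P+X*.019+[0,0,h],q),2) if bot.solve_ik(P+X*.019+[0,0,h],q) is not None else None)
    for zz in(.23,.29,.43):
      for dy in (0,45,90,135):
        q,X=quat(YC+np.radians(dy),0,flip); r=bot.solve_ik([.519,.2385,zz],q); print("k",flip,zz,dy,r if r is None else np.round(r,2))
print(bot.solve_ik(p0+[0,0,.22],s["tcp_rot"]))
E
```

```text
0 [-0.59  0.65  1.64  0.33  1.08 -2.36]
0 [-0.59  0.33  1.28  0.29  1.73 -2.16]
0 [-0.24  0.58  1.83  0.47  0.84 -2.07]
0 [-0.24  0.21  1.45  0.34  1.54 -1.75]
k 0 0.23 0 [ 0.33  0.4   1.46  0.    1.28 -1.16]
k 0 0.23 45 [ 0.33  0.4   1.46 -0.    1.28 -1.95]
k 0 0.23 90 [ 0.33  0.4   1.46 -0.    1.28 -2.73]
k 0 0.23 135 [ 0.33  0.4   1.46 -0.    1.28  2.76]
k 0 0.29 0 [ 0.33  0.35  1.37  0.    1.42 -1.16]
k 0 0.29 45 [ 0.33  0.35  1.37  0.    1.42 -1.95]
k 0 0.29 90 [ 0.33  0.35  1.37  0.    1.42 -2.73]
k 0 0.29 135 [ 0.33  0.35  1.37 -0.    1.42  2.76]
k 0 0.43 0 [ 0.33  0.29  1.1   0.    1.75 -1.16]
k 0 0.43 45 [ 0.33  0.29  1.1   0.    1.75 -1.95]
k 0 0.43 90 [ 0.33  0.29  1.1   0.    1.75 -2.73]
k 0 0.43 135 [ 0.33  0.29  1.1  -0.    1.75  2.76]
1 [-0.59  0.65  1.64  0.33  1.08  0.78]
1 [-0.59  0.33  1.28  0.29  1.73  0.98]
1 [-0.24  0.58  1.83  0.47  0.84  1.07]
1 [-0.24  0.21  1.45  0.34  1.54  1.39]
k 1 0.23 0 [ 0.33  0.4   1.46 -0.    1.28  1.98]
k 1 0.23 45 [ 0.33  0.4   1.46 -0.    1.28  1.19]
k 1 0.23 90 [ 0.33  0.4   1.46 -0.    1.28  0.41]
k 1 0.23 135 [ 0.33  0.4   1.46 -0.    1.28 -0.38]
k 1 0.29 0 [ 0.33  0.35  1.37 -0.    1.42  1.98]
k 1 0.29 45 [ 0.33  0.35  1.37 -0.    1.42  1.19]
k 1 0.29 90 [ 0.33  0.35  1.37 -0.    1.42  0.41]
k 1 0.29 135 [ 0.33  0.35  1.37 -0.    1.42 -0.38]
k 1 0.43 0 [ 0.33  0.29  1.1  -0.    1.75  1.98]
k 1 0.43 45 [ 0.33  0.29  1.1  -0.    1.75  1.19]
k 1 0.43 90 [ 0.33  0.29  1.1  -0.    1.75  0.41]
k 1 0.43 135 [ 0.33  0.29  1.1  -0.    1.75 -0.38]
[ 1.24751664e+00  3.79025856e-01  9.55063961e-01  3.48746317e-05
  1.80752441e+00 -9.54816363e-02]
```

Run:
```python
from h import *
from workcell import bot
import pickle
s=bot.read_state(); p0=np.array(s["eef_pos"]); print(s["time"])
bot.move_l(p0+[0,0,.22],velocity=.3)
q,X=quat(YT,TL,1)
H=np.array([.5085,-.157,.075])
bot.move_ptp(H+X*.019-X*.22,q)
bot.command_gripper(.045,40)
s=bot.read_state(); print(s["time"],s["eef_pos"],s["finger_gap"],s["ft_force"])
c=bot.camera("wrist"); pickle.dump(c,open("w1.pkl","wb"))
im=cv2.resize(c["pixels"],None,fx=1.5,fy=1.5,interpolation=cv2.INTER_CUBIC)
overlay(c,im,(0,0),1.5,place([.5085,.005,YT],[(-.162,.045,.075),(-.162,-.045,.075),(-.162,0,.075),(-.1,.095,.096),(-.1,-.095,.096),(-.095,.075,.052),(-.095,-.075,.052)]),(0,255,0))
ch=[0.509,0.1186,YC]
overlay(c,im,(0,0),1.5,place(ch,[(-.26,.1,.03),(-.26,-.1,.03),(0,.13,.112),(0,-.13,.112),(0,-.081,.09),(0,.081,.09),(0,-.081,.03),(0,.081,.03)]))
cv2.imwrite("pics/c_w.png",im)
```

```text
1.6
6.5833 [ 0.50932165 -0.22575195  0.26389723] 0.04493109942688655 [-0.03859958 -0.14631215  0.62846402]
```

View pics/c_w.png

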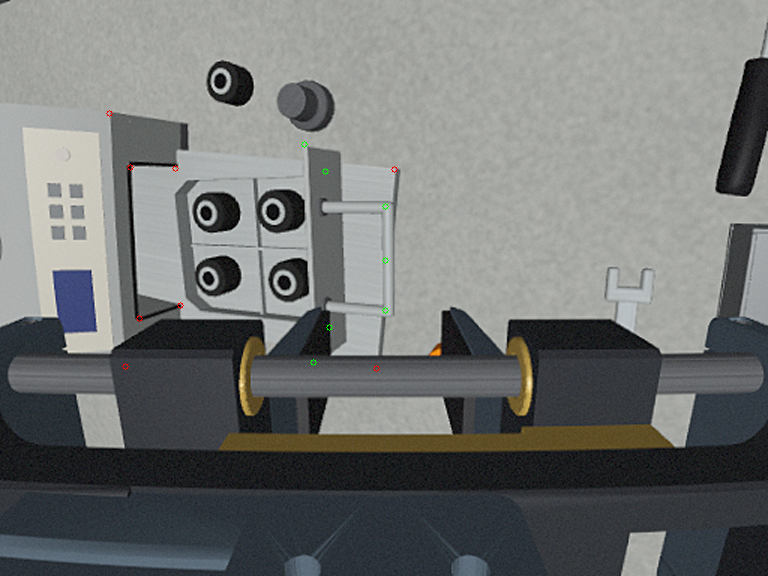

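Run:
```python
from h import *
from workcell import bot
q,X=quat(YT,TL,1)
H=np.array([.508,-.1585,.075])
print(bot.move_l(H+X*.019-X*.1,velocity=.12,orientation=q))
print(bot.move_l(H+X*.017,velocity=.06,until_force=8))
bot.command_gripper(.0,40)
s=bot.read_state(); print(s["time"],s["eef_pos"],s["finger_gap"],s["ft_force"])
c=bot.camera("scene"); cv2.imwrite("pics/d_s.png",cv2.resize(c["pixels"][100:260,190:350],None,fx=3.7,fy=3.7,interpolation=cv2.INTER_CUBIC))
```

```text
False
False
10.2 [ 0.50780967 -0.15275002  0.05890267] 0.008908751641559666 [-0.48817283 -1.35866967 -3.18229051]
```

View pics/d_s.png

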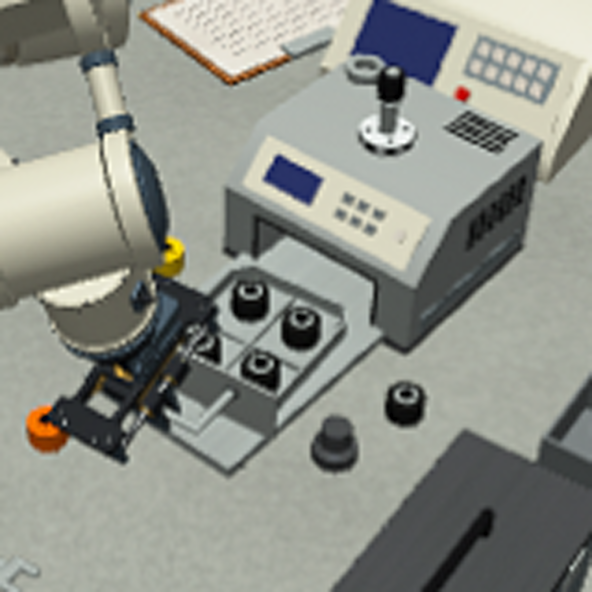

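```bash
cat >> h.py <<'E'
CH=np.array([.5085,.1176,YC])
def W(x,y,z): return place(CH,[(x,y,z)])[0]
E
python3 - <<'E'
from h import *
from workcell import bot
q,X=quat(YC,TL,1)
print(bot.move_l(W(-.287,0,.075)+X*.017,velocity=.03,orientation=q))
s=bot.read_state(); print(s["time"],s["eef_pos"],s["finger_gap"],s["ft_force"])
c=bot.camera("scene"); cv2.imwrite("pics/e_s.png",cv2.resize(c["pixels"][100:260,190:350],None,fx=3.7,fy=3.7,interpolation=cv2.INTER_CUBIC))
c=bot.camera("top"); cv2.imwrite("pics/e_t.png",cv2.resize(c["pixels"][140:300,90:300],None,fx=3.7,fy=3.7,interpolation=cv2.INTER_CUBIC))
c=bot.camera("wrist"); cv2.imwrite("pics/e_w.png",c["pixels"])
E
```

```text
False
11.2167 [ 0.48570991 -0.16297957  0.05906717] 0.00924005535267945 [-0.94096956 -1.7274826  -2.98146024]
```

View pics/e_s.png

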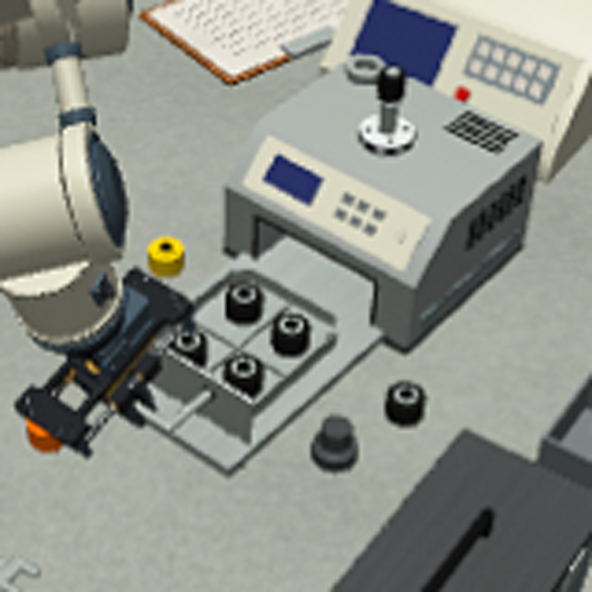

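View pics/e_t.png

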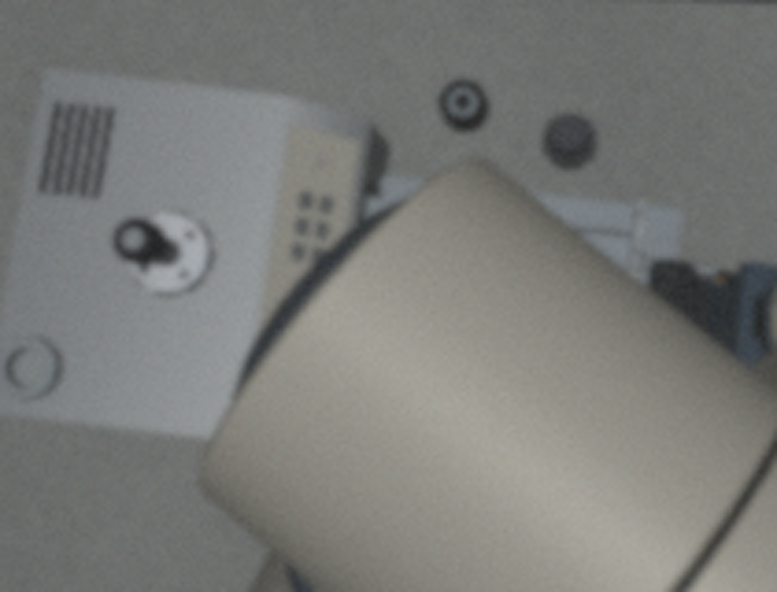

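View pics/e_w.png

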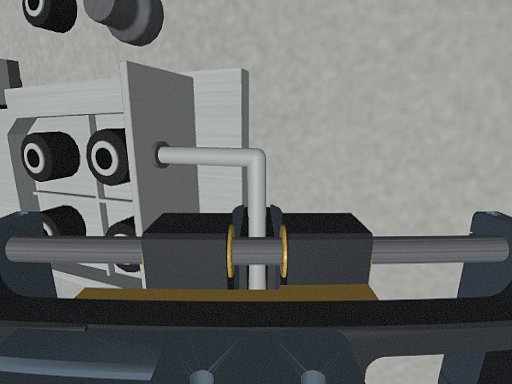

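Run:
```python
from h import *
from workcell import bot
q,X=quat(YC,TL,1)
for x,v in((-.22,.06),(-.15,.06),(-.085,.06),(-.06,.02)):
    r=bot.move_l(W(x,0,.075)+X*.017,velocity=v,until_force=10)
    s=bot.read_state(); h=np.array(s["eef_pos"])-X*.017-W(0,0,0); 
    print(r,s["time"],np.round([h@[np.cos(YC),np.sin(YC),0],h@[-np.sin(YC),np.cos(YC),0],h[2]],4),s["finger_gap"],s["ft_force"])
    if r:break
c=bot.camera("scene"); cv2.imwrite("pics/f_s.png",cv2.resize(c["pixels"][100:260,190:350],None,fx=3.7,fy=3.7,interpolation=cv2.INTER_CUBIC))
c=bot.camera("wrist"); cv2.imwrite("pics/f_w.png",c["pixels"])
```

```text
False 12.6333 [-2.199e-01  2.000e-04  7.490e-02] 0.008950637282915832 [ 0.14091371  1.40759442 -2.52503108]
False 13.95 [-0.15    0.0002  0.075 ] 0.008869275699863552 [ 0.17279379  1.97226191 -3.17282439]
False 15.1833 [-0.085   0.0001  0.075 ] 0.009372518841577818 [ 0.50164823  2.35903224 -2.72692462]
True 16.075 [-0.0661  0.0003  0.0748] 0.008867016679480576 [-0.03223081 -0.30300923  2.46129584]
```

View pics/f_s.png

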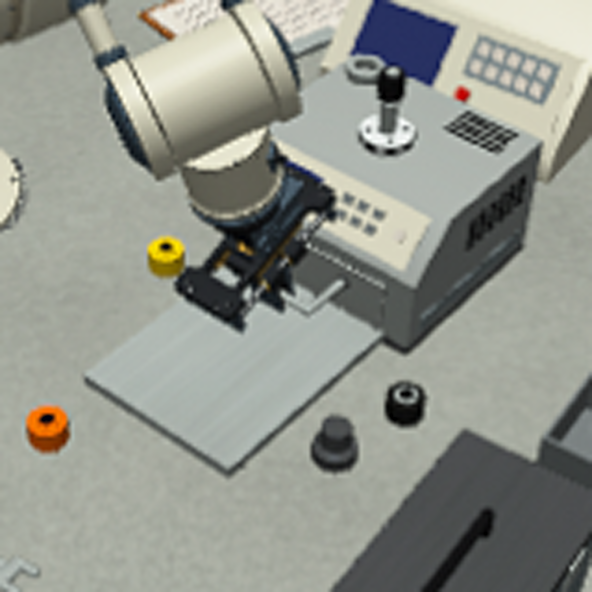

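View pics/f_w.png

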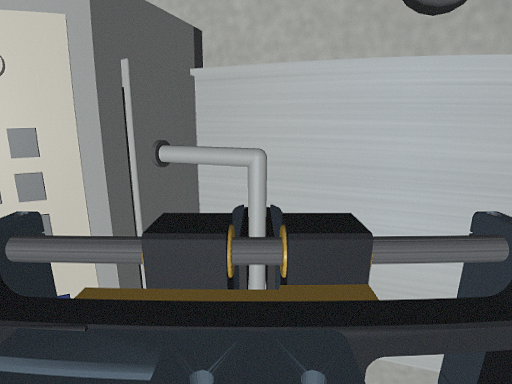

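Run:
```python
from h import *
from workcell import bot
q,X=quat(YC,TL,1)
r=bot.move_l(W(-.056,0,.075)+X*.017,velocity=.01,until_force=22)
s=bot.read_state(); h=np.array(s["eef_pos"])-X*.017-W(0,0,0); 
print(r,s["time"],np.round([h@[np.cos(YC),np.sin(YC),0],h@[-np.sin(YC),np.cos(YC),0],h[2]],4),s["finger_gap"],s["ft_force"])
c=bot.camera("wrist"); cv2.imwrite("pics/g_w.png",cv2.resize(c["pixels"][20:300,60:300],None,fx=2.1,fy=2.1,interpolation=cv2.INTER_CUBIC))
```

```text
True 16.5667 [-0.0661  0.0003  0.0747] 0.009163540995959113 [-0.84179467 -3.98281386  7.18963162]
```

View pics/g_w.png

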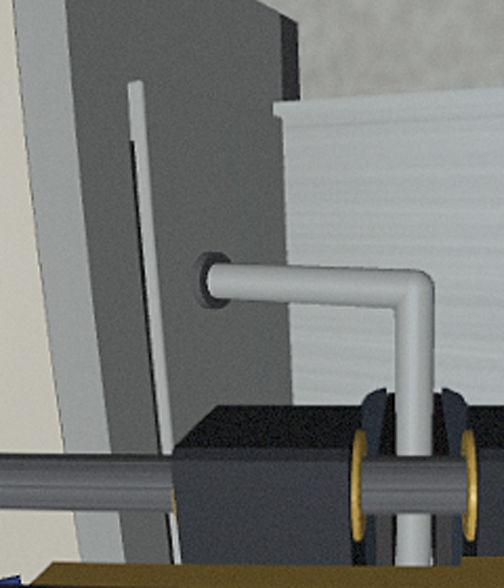

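Run:
```python
from h import *
from workcell import bot
import pickle
c=bot.camera("wrist"); pickle.dump(c,open("w2.pkl","wb"))
o=(60,20);s=2.8
im=cv2.resize(c["pixels"][20:230,60:300],None,fx=s,fy=s,interpolation=cv2.INTER_CUBIC)
ys=np.linspace(-.095,.0,8)
overlay(c,im,o,s,W(0,0,0)*0+np.array([W(-.005,y,.096) for y in ys]),(0,0,255)) # outer top edge
overlay(c,im,o,s,np.array([W(0,y,.096) for y in ys]),(0,255,0))
overlay(c,im,o,s,np.array([W(0,y,.09) for y in np.linspace(-.081,0,7)]),(255,0,0))
overlay(c,im,o,s,np.array([W(-.067,y,.075) for y in (-.045,-.03,-.01)]),(0,255,255))
overlay(c,im,o,s,np.array([W(0,y,.112) for y in (-.13,-.08,0)]),(255,0,255))
overlay(c,im,o,s,np.array([W(-.0,-.1,.03),W(-.1,-.1,.03)]),(255,255,0))
cv2.imwrite("pics/h_w.png",im)
print(-c["R"].T@c["t"])
```

```text
[ 0.56353714 -0.00618831  0.21922562]
```

View pics/h_w.png

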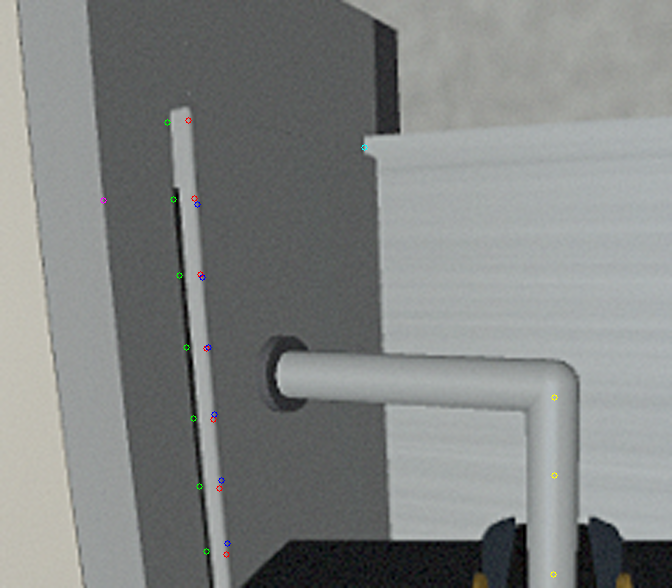

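Run:
```python
from h import *
import pickle
c=pickle.load(open("w2.pkl","rb")); g=cv2.cvtColor(c["pixels"],cv2.COLOR_BGR2GRAY)
for r in range(60,215,10): print(r,g[r,112:148])
g1=cv2.cvtColor(pickle.load(open("w1.pkl","rb"))["pixels"],cv2.COLOR_BGR2GRAY)
cv2.imwrite("pics/i.png",cv2.resize(pickle.load(open("w1.pkl","rb"))["pixels"][80:240,80:290],None,fx=3.6,fy=3.6,interpolation=cv2.INTER_CUBIC))
```

```text
60 [ 86  93  90  86  92  85  90  93 102 168 166 162 167 168 164 155 101  87
  88  91  89  87  90  93  86  91  91  86  95  91  93  88  94  91  93  93]
70 [ 94  90  91  86  94  95  89  92  87 125 170 168 165 165 168 161 134  93
  84  92  95  89  92  87  92  95  89  95  91  97  91  91  87  93  88  93]
80 [ 86  91  93  88  92  90  89  89  87  93 148 167 164 166 164 167 159 118
  87  90  91  90  92  89  91  89  88  90  94  92  84  91  92  88  90  89]
90 [ 94  91  92  92  92  88  89  88  95  68  38   6 177 170 167 169 160 156
 110  86  94  87  89  91  92  93  94  90  89  93  89  93  86  95  82  86]
100 [ 89  93  91  93  93  91  91  93  94 100  67  16  59 183 171 165 164 162
 140  97  90  90  92  90  91  92  93  87  87  90  92  93  90  88  93  92]
110 [ 87  86  91  90  91  84  92  88  90  88  95  71  11 110 179 167 169 163
 162 131  97  89  93  89  90  91  91  94  90  88  91  92  92  90  90  94]
120 [ 91  92  93  88  89  96  86  89  93  95  89  94  59  19 142 176 170 168
 164 161 119  91  84  93  90  93  92  91  94  93  92  90  95  90  88  91]
130 [ 94  86  95  89  94  92  92  93  88  93  9
[... 611 characters left out ...]
88  94  93  98  89  20
  89 182 169 168 167 161 137  88  91  87  90  93  92  97  93  91  89  90]
180 [ 91  93  92  92  97  89  90  91  87  95  94  95  92  92  93  93  92  93
  17 101 178 170 165 168 161 127  79  91  90  90  93  91  93  89  91  87]
190 [ 92  92  90  93  90  90  92  91  94  92  90  93  90  92  86  89  98  94
  85  15 103 172 170 168 167 159 128  90  93  92  89  93  87  88  90  94]
200 [ 97  83  94  90  93  92  92  94  95  92  89  92  92  92  91  93  92  88
  97  88  14 112 172 169 168 164 156 118  86  89  91  90  94  93  91  88]
210 [ 94  88  89  91  92  92  93  87  88  88  93  93  94  90  94  92  93  90
  94  95  79  13 106 166 167 170 166 153 117  85  87  91  89  96  87  86]
```

View pics/i.png

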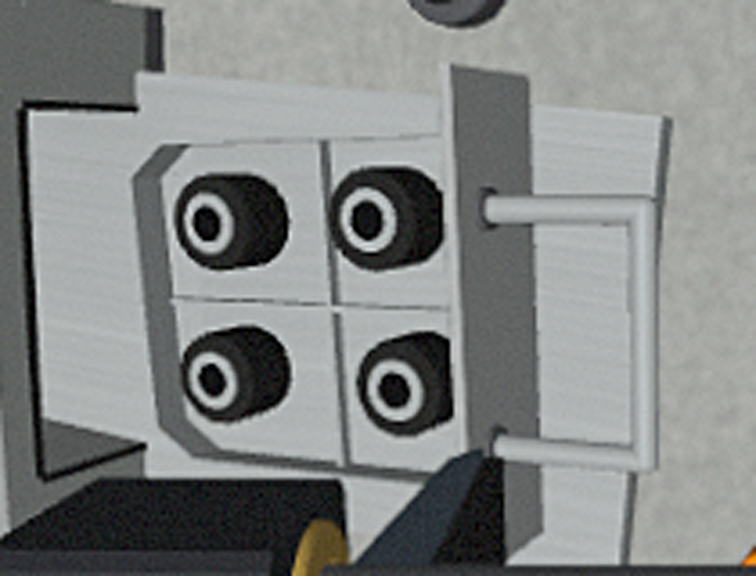

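Run:
```python
from h import *
from workcell import bot
q,X=quat(YC,TL,1)
def rep(r):
    s=bot.read_state(); h=np.array(s["eef_pos"])-X*.017-W(0,0,0)
    print(r,s["time"],np.round([h@[np.cos(YC),np.sin(YC),0],h@[-np.sin(YC),np.cos(YC),0],h[2]],4),s["finger_gap"],s["ft_force"])
bot.command_gripper(.022,40); rep(0)
r=bot.move_l(W(-.05,0,.075)+X*.017,velocity=.02,until_force=15); rep(r)
bot.move_l(W(-.0665,0,.075)+X*.017,velocity=.03)
bot.command_gripper(.045,60); rep(0)
p=np.array(bot.read_state()["eef_pos"])
bot.move_l(p-X*.11,velocity=.12); rep(0)
import pickle
c=bot.camera("wrist"); pickle.dump(c,open("w3.pkl","wb"))
cv2.imwrite("pics/j_w.png",cv2.resize(c["pixels"],None,fx=1.5,fy=1.5,interpolation=cv2.INTER_CUBIC))
c=bot.camera("scene"); pickle.dump(c,open("s3.pkl","wb"))
cv2.imwrite("pics/j_s.png",cv2.resize(c["pixels"][100:260,190:350],None,fx=3.7,fy=3.7,interpolation=cv2.INTER_CUBIC))
```

```text
0 17.0833 [-0.0659  0.0005  0.0745] 0.022044467351499626 [-0.46225302 -0.5374868   0.13423748]
True 17.5583 [-0.0595  0.0001  0.0745] 0.02211951010771925 [-2.21918563 -7.40418203  2.61215082]
0 18.5 [-0.0665  0.      0.075 ] 0.0451768388421702 [0.3059295  0.23505256 0.78312793]
0 19.5667 [-0.1039  0.0004  0.1778] 0.04489669588538229 [ 0.09691667 -0.17014687 -0.62907726]
```

View pics/j_w.png

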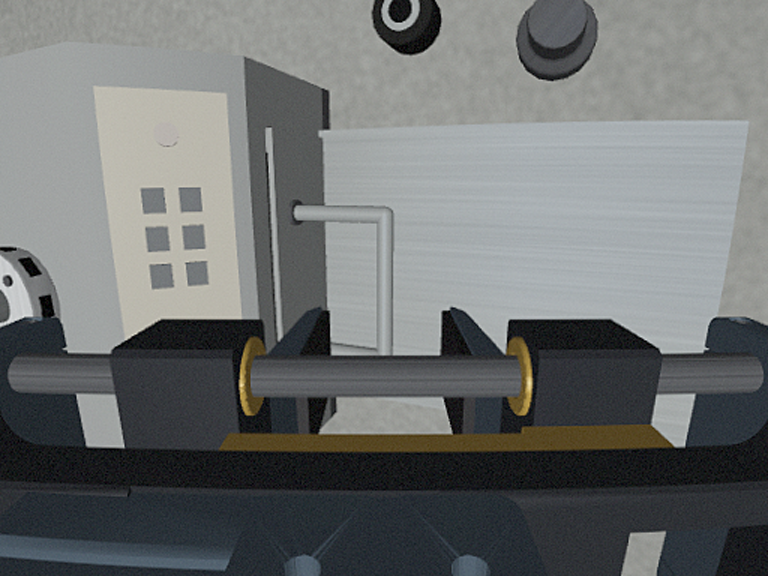

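View pics/j_s.png

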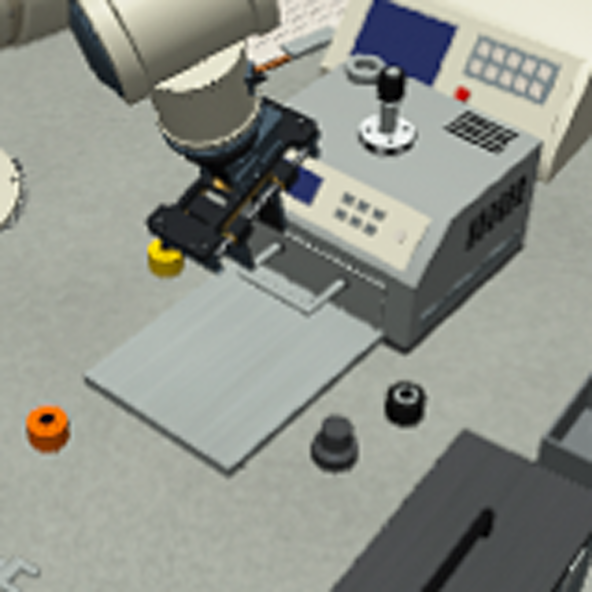

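Run:
```python
from h import *
import pickle
c=pickle.load(open("w3.pkl","rb"))
im=cv2.resize(c["pixels"][70:240,160:290],None,fx=4.4,fy=4.4,interpolation=cv2.INTER_CUBIC); cv2.imwrite("pics/k.png",im[:600])
def loc(uv,z):
    P=onplane(c,[(u/1.5-.17,v/1.5-.17) for u,v in uv],z)-W(0,0,0)
    return np.round(np.c_[P@[np.cos(YC),np.sin(YC),0],P@[-np.sin(YC),np.cos(YC),0]],4)
print(loc([(748,121),(322,134)],.03),loc([(245,57)],.112),loc([(266,128),(272,128)],.096),loc([(387,212),(385,300)],.075))
```

```text
[[-0.2595 -0.1009]
 [-0.0028 -0.0996]] [[-0.0012 -0.1315]] [[-0.0014 -0.0968]
 [-0.0054 -0.0966]] [[-0.068  -0.0486]
 [-0.0667  0.0052]]
```

View pics/k.png

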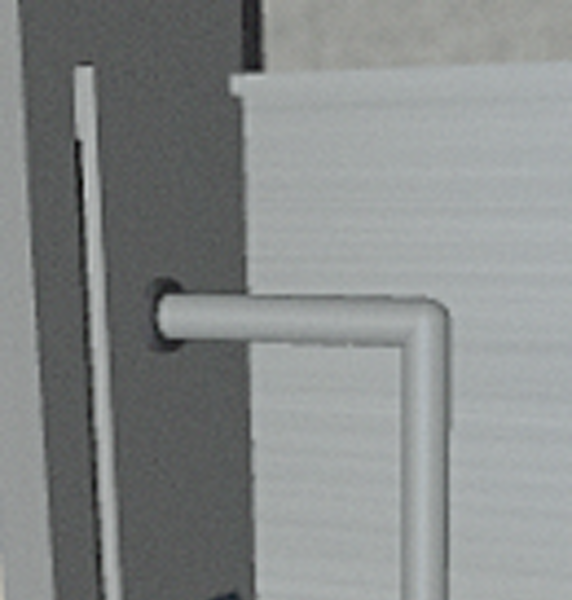

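Run:
```python
from h import *
from workcell import bot
import pickle
p=np.array(bot.read_state()["eef_pos"])
bot.move_l(p+[0,-.01,.21],velocity=.3)
q,X=quat(YC+np.radians(130),0,1)
K=W(.12,0,.245); print(K)
bot.move_ptp([K[0],K[1],.37],q)
bot.command_gripper(.07,60)
s=bot.read_state(); print(s["time"],s["eef_pos"],s["finger_gap"],s["ft_force"],s["q"])
for n in("wrist","scene"):
    c=bot.camera(n); pickle.dump(c,open(f"{n}4.pkl","wb"))
    o,w,f=((0,0),(512,384),1.5) if n=="wrist" else ((210,80),(150,120),5)
    im=cv2.resize(c["pixels"][o[1]:o[1]+w[1],o[0]:o[0]+w[0]],None,fx=f,fy=f,interpolation=cv2.INTER_CUBIC)
    overlay(c,im,o,f,[W(.12,0,.26),W(.12,0,.23),W(.12,0,.186)]); cv2.imwrite(f"pics/l_{n}.png",im)
```

```text
[0.51833262 0.23719649 0.245     ]
22.575 [0.51834789 0.2371516  0.37001472] 0.06977821082892391 [0.44026834 0.04134578 1.26445088] [ 3.24337943e-01  3.03480711e-01  1.22993215e+00 -2.32600846e-06
  1.60815087e+00 -2.91597011e-01]
```

View pics/l_wrist.png

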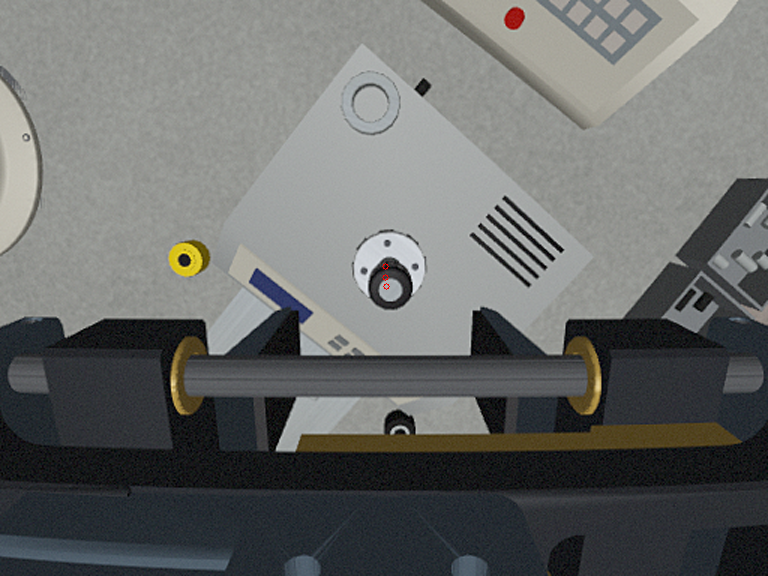

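View pics/l_scene.png

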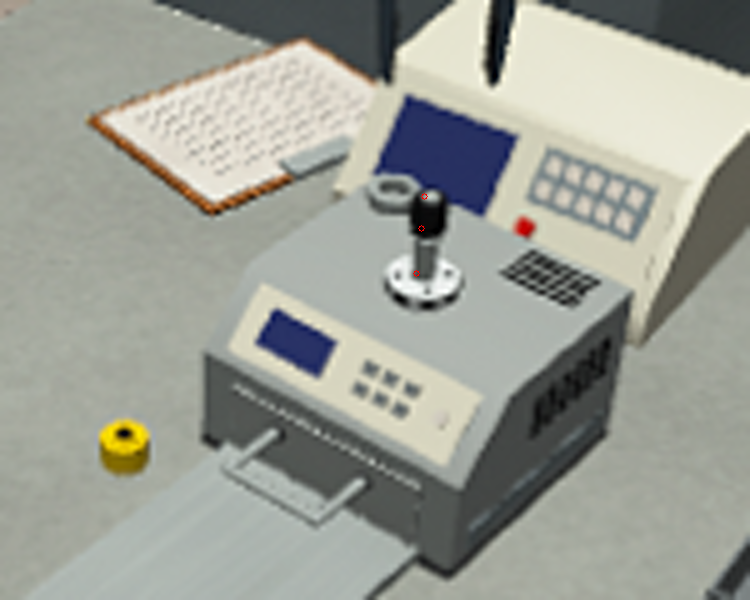

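Run:
```python
from h import *
import pickle
c=pickle.load(open("wrist4.pkl","rb"));s=pickle.load(open("scene4.pkl","rb"))
cv2.imwrite("pics/m.png",cv2.resize(c["pixels"][145:215,225:295],None,fx=8,fy=8,interpolation=cv2.INTER_CUBIC))
print(onplane(c,[(391/1.5-.17,290/1.5-.17)],.26),onplane(c,[(389.5/1.5-.17,264/1.5-.17)],.186), -c["R"].T@c["t"])
# scene: knob top centre
print(onplane(s,uncrop([(431,195)],(210,80),5),.26),onplane(s,uncrop([(424,282)],(210,80),5),.186))
```

```text
[[0.52217699 0.23739483 0.26      ]] [[0.51952173 0.24060172 0.186     ]] [0.4803708  0.29005013 0.54073554]
[[0.52129775 0.24205792 0.26      ]] [[0.5290061  0.23045333 0.186     ]]
```

View pics/m.png

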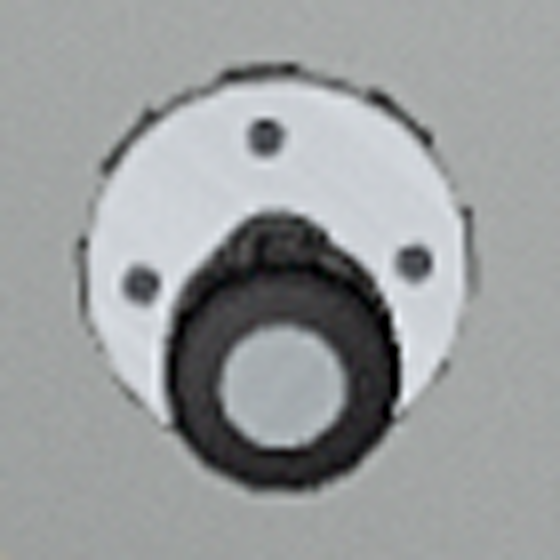

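Run:
```python
from h import *
from workcell import bot
import pickle
print(bot.move_l([.520,.2385,.29],velocity=.12))
f0=np.array(bot.read_state()["ft_force"])
print(bot.move_l([.520,.2385,.231],velocity=.06,until_force=8))
c=bot.camera("wrist"); cv2.imwrite("pics/n_w.png",c["pixels"][100:384])
f0=np.array(bot.read_state()["ft_force"])
bot.command_gripper(.0,60); bot.dwell(.2)
s=bot.read_state(); print(s["time"],s["eef_pos"],s["finger_gap"],f0,s["ft_force"])
c=bot.camera("scene"); cv2.imwrite("pics/n_s.png",cv2.resize(c["pixels"][80:200,210:360],None,fx=5,fy=5,interpolation=cv2.INTER_CUBIC))
```

```text
False
False
25.5833 [0.52074233 0.23901298 0.23111876] 0.028971525003604448 [-0.03355648  0.1257531  -0.09566262] [ 4.3563484   3.50970763 -2.13878241]
```

View pics/n_s.png

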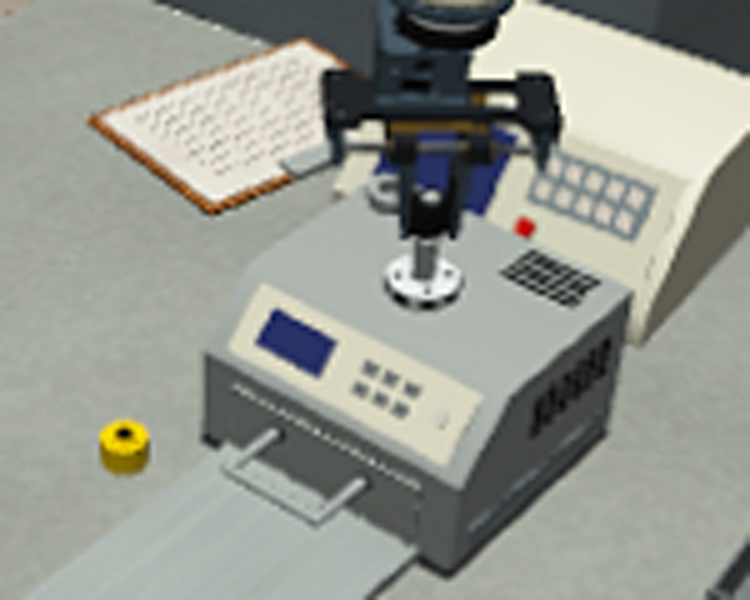

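View pics/n_w.png

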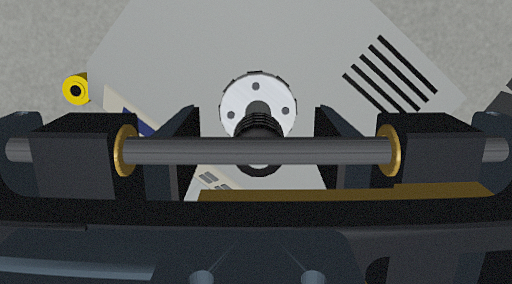

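Run:
```python
from h import *
from workcell import bot
import pickle
bot.move_l([.5212,.2393,.231],velocity=.02)
s=bot.read_state(); z0=s["eef_pos"][2]; print(s["time"],s["eef_pos"],s["ft_force"])
bot.move_l([.5212,.2393,.231+.020],velocity=.03)
s=bot.read_state(); print(s["time"],s["eef_pos"],s["ft_force"],s["finger_gap"])
bot.move_l([.5212,.2393,.231+.045],velocity=.03); bot.dwell(.2)
s=bot.read_state(); print(s["time"],s["eef_pos"],s["eef_pos"][2]-z0,s["ft_force"],s["finger_gap"])
for n in("wrist","scene"):
    c=bot.camera(n); pickle.dump(c,open(f"{n}5.pkl","wb"))
    o,w,f=((170,140),(170,130),4.5) if n=="wrist" else ((265,95),(60,60),10)
    cv2.imwrite(f"pics/o_{n}.png",cv2.resize(c["pixels"][o[1]:o[1]+w[1],o[0]:o[0]+w[0]],None,fx=f,fy=f,interpolation=cv2.INTER_CUBIC))
    print([(d["pixel"],d["score"]) for d in bot.look_for(n,"rod_mark")],[(d["pixel"],d["score"]) for d in bot.look_for(n,"tube_mouth")])
```

```text
25.8833 [0.52081061 0.23906707 0.23106912] [-3.82404963 -2.176289    4.81915692]
26.7 [0.52081437 0.23909525 0.25094564] [-3.6217809  -4.07324344 -7.27909745] 0.02887062689821741
27.8833 [0.52081279 0.23911866 0.27572723] 0.04465811656757718 [ -3.24043724  -4.38782187 -10.8215838 ] 0.029011334309070474
[([229.9, 260.2], 0.82)] [([156.6, 254.4], 0.7)]
[([111.6, 292.6], 0.53)] [([167.4, 278.9], 0.64)]
```

View pics/o_wrist.png

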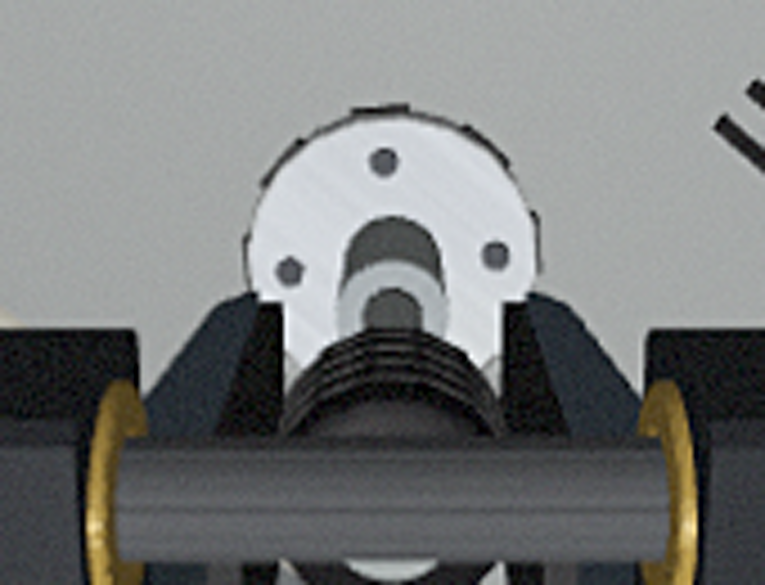

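View pics/o_scene.png

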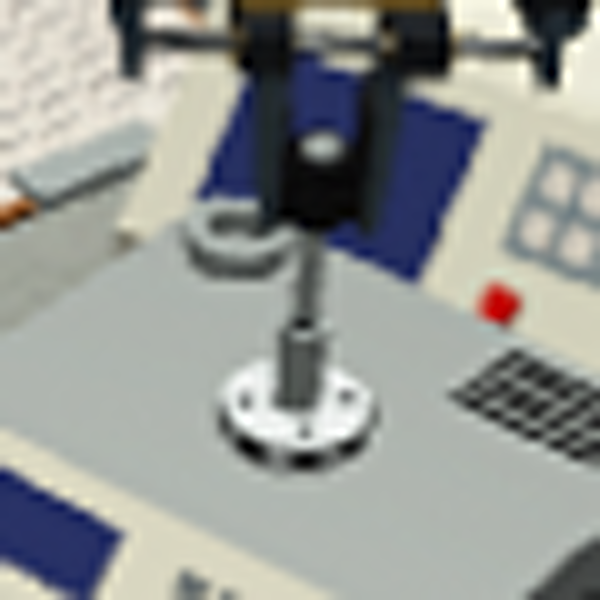

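Run:
```python
from h import *
import pickle
c=pickle.load(open("wrist5.pkl","rb"))["pixels"]
g=c[190:222,240:275]; g=np.clip(g.astype(float)*1.6,0,255).astype(np.uint8)
a=cv2.resize(g,None,fx=16,fy=16,interpolation=cv2.INTER_CUBIC)
s=pickle.load(open("scene5.pkl","rb"))["pixels"]
print(cv2.cvtColor(s,cv2.COLOR_BGR2GRAY)[112:140,291:301])
print(cv2.cvtColor(c,cv2.COLOR_BGR2GRAY)[192:220,252:264:2])
cv2.imwrite("pics/p.png",a)
```

```text
[[ 41  35  16  11  13  11  10  12   9   9]
 [ 38  35  14   8  11  11   9   7   8   8]
 [ 37  32  11  10  13  12  10  13  13  12]
 [ 34  32  10  10  12  11  11   9   8  10]
 [ 42  23   6   6   8  12  10  10   7   9]
 [ 36  51  79  54   6   6   5  16  37  35]
 [ 83 141 170 128  83  55  51  46  49  46]
 [185 172 139 117  96  90  88  61  45  46]
 [117  86 108 135  98  90 135 174 145  78]
 [ 76  73 131 155  87  85 137 183 178 172]
 [ 87 142 181 156  81  96 147 179 177 178]
 [176 179 168 121  80  96 147 180 176 176]
 [178 179 169 128  79 109 162 179 177 176]
 [177 178 172 132  79 110 162 178 176 176]
 [177 180 165 111  80 107 160 178 176 176]
 [178 174 137  66  29 109 184 179 177 176]
 [181 155  88 132 156 132 137 160 177 177]
 [180 156  76  84  86  76 121 181 177 177]
 [178 156  76  85  84  73 119 181 177 177]
 [221 173  77  86  85  91 150 190 175 176]
 [230 172  78  86  84  88 178 239 213 180]
 [233 178  78  86  82  85 172 240 239 230]
 [228 137  77  85  78 104 193 214 120 177]
 [227 140  81  83  76 132 221 226 185 209]
 [239 236 203 173 168 200 240 238 238 240]
 [238 239 242 228 172 222
[... 161 characters left out ...]
 78  79  74  82  78  76]
 [ 77  76  79  77  76  73]
 [ 72  77  73  73  77  81]
 [ 74  76  96  91  73  73]
 [ 91 136 153 157 132  86]
 [148 185 184 182 187 147]
 [184 177 178 176 178 183]
 [178 178 177 179 172 177]
 [178 180 184 182 176 178]
 [179 171 176 165 180 182]
 [178 108  61  41 164 184]
 [138  65  72  72  53 171]
 [ 64  82  78  75  68 113]
 [ 67  80  78  80  80  61]
 [ 73  74  79  76  73  60]
 [ 69  79  81  74  76  73]
 [ 77  76  78  76  77  63]
 [ 75  82  84  78  88  67]
 [ 48  68  71  73  71  58]
 [ 10  13  25  27  37  15]
 [ 41  53  59  64  58  22]
 [ 14   1   8  13  21  25]
 [ 26  45  42  40  37  19]
 [ 41  71  71  72  62  34]
 [ 20  12   1   8  15  20]
 [ 11  37  35  33  30  19]]
```

View pics/p.png

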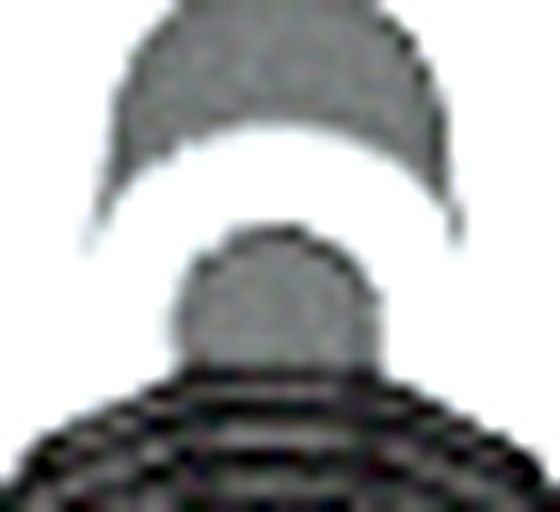

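```bash
python3 - <<'E'
from h import *
import pickle
for n in("wrist","scene"):
    c=pickle.load(open(n+"5.pkl","rb")); p=proj(c,[[.5205,.2388,z] for z in(.224,.226,.228,.275)]); print(n,p)
E
python3 - <<'E'
from h import *
from workcell import bot
bot.move_l([.5212,.2393,.2764],velocity=.01); bot.dwell(.2)
s=bot.read_state(); print(s["time"],s["eef_pos"],s["eef_pos"][2]-.23107,s["ft_force"],s["finger_gap"])
c=bot.camera("scene"); 
g=cv2.cvtColor(c["pixels"],cv2.COLOR_BGR2GRAY)
print(g[115:132,292:298]); cv2.imwrite("pics/q_s.png",cv2.resize(c["pixels"][80:280,150:370],None,fx=2.9,fy=2.9,interpolation=cv2.INTER_CUBIC))
E
```

```text
wrist [[256.82004577 207.95277296]
 [256.81769136 208.67189869]
 [256.8152967  209.40328114]
 [256.74430662 231.06973548]]
scene [[294.43909262 126.49288126]
 [294.48088621 126.07692751]
 [294.52273755 125.66029892]
 [295.52303377 115.67226814]]
28.6333 [0.52083409 0.2391027  0.27613855] 0.0450685493238695 [ -3.96586088  -4.75757436 -12.48394042] 0.02870847919445869
[[ 33  12  10  13  12   9]
 [ 25   7   8  10   9  10]
 [ 51  84  64   7   5   4]
 [141 171 129  90  78  63]
 [172 139 117  98  88  82]
 [ 87 109 134  97  89 136]
 [ 74 130 156  86  86 137]
 [141 181 156  80  96 147]
 [179 168 121  79  96 146]
 [179 170 127  79 110 162]
 [179 172 132  79 110 162]
 [180 166 112  81 108 161]
 [174 137  59  15 109 184]
 [155  87 133 157 132 137]
 [157  76  86  87  75 121]
 [156  77  85  86  72 120]
 [173  77  85  85  91 151]]
```

View pics/q_s.png

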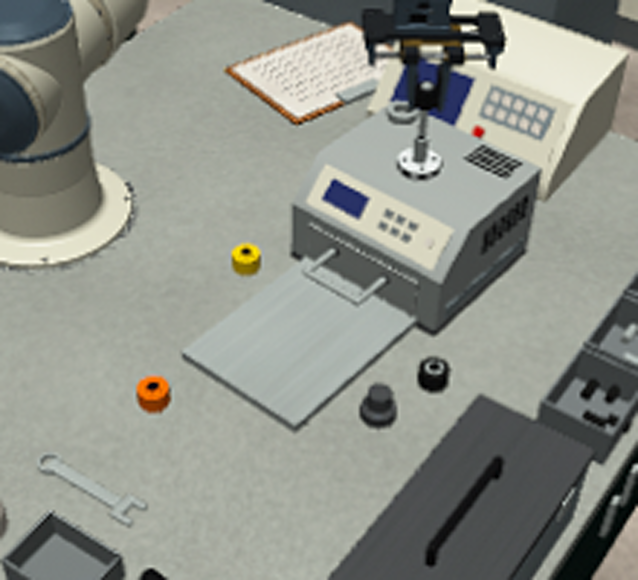

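Run:
```python
from h import *
from workcell import bot
import pickle
a=cv2.imread("pics/n_w.png"); s0=bot.read_state()
c=bot.camera("wrist"); s=bot.read_state(); print(s["time"],s["eef_pos"],s["ft_force"],s["finger_gap"])
b=c["pixels"][100:384]
im=np.hstack([cv2.resize(x[85:185,200:320],None,fx=3.2,fy=3.2,interpolation=cv2.INTER_CUBIC) for x in(a,b)]); cv2.imwrite("pics/r.png",im)
g=cv2.cvtColor(c["pixels"],cv2.COLOR_BGR2GRAY); print(g[198:212,252:264:2])
```

```text
28.7333 [0.52082193 0.23910309 0.27616207] [ -3.8405636   -4.55713906 -12.65480117] 0.028625019379104177
[[120 150 169 174 140  98]
 [184 184 182 182 186 153]
 [181 180 178 181 177 181]
 [175 173 178 180 174 177]
 [176 181 184 180 176 179]
 [180 174 172 167 182 182]
 [180 111  29  37 166 182]
 [143  46  79  69  26 161]
 [ 67  79  73  79  72  62]
 [ 67  87  75  79  80  30]
 [ 69  75  77  75  77  63]
 [ 72  78  74  79  79  64]
 [ 79  83  81  77  80  70]
 [ 69  83  82  78  84  74]]
```

View pics/r.png

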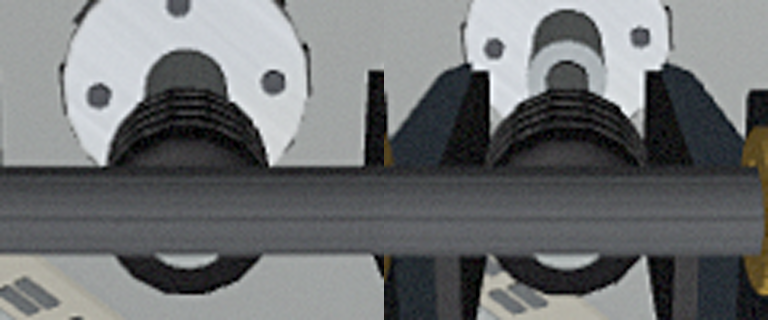

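Run:
```python
from workcell import bot
s=bot.read_state(); print(s["time"],s["eef_pos"],s["finger_gap"]); print(bot.close_job())
```

```text
28.7333 [0.52082193 0.23910309 0.27616207] 0.028625019379104177
the job is handed in; nothing more can be done
None
```

The tray is home in the slot and the arm is holding the vent rod at its ring mark. I handed the job in at 28.7 s of the 50 s allowed.

**Tray:**
- I gripped the handle bar, turned the tray about 5° and shifted it about 22 mm to line up with the slot, then slid it in.
- It hit a hard stop with the handle at x −66 mm in the slot frame, where −67 mm is nominal. Two further light pushes (stops set at 22 N and 15 N) did not move it.
- After release, the wrist picture put the plate's inner face within about 1 mm of the chamber's face. The dark line above the plate looks like trim round the slot's mouth, not a gap.
- All four couplings were upright in the last picture before the tray went in. Behind the plate they cannot be seen, so that they are still standing is inferred from the slow, smooth push.

**Vent rod:**
- I gripped the knob at 60 N and drew it up 45.1 mm by the arm's own position reading. The pull was about 12.6 N, against about 13 N expected at the mark.
- The wrist pictures before and after show no slip in the grip beyond about 1–2 mm.
- A thin dark band shows at the tube's mouth in both the scene and wrist pictures. Picture resolution confirms the mark's height only to a few millimetres, so the arm's position is the main evidence.

**Disagreements and leftovers:**
- The scene camera disagreed with the top camera by about 4 mm, so I used the top and wrist cameras for positions.
- The network looking for the ring mark and tube mouth pointed to the wrong places, so I ignored it.
- A side load of about 6 N remained on the knob.
- The bystanders in the last scene picture (adapter, spare, gauge ring, wrench, and the yellow and orange look-alikes) looked unmoved. The grease jar, screwdriver and parts bin were mostly or wholly outside that crop, and the arm did not work near them.

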